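Fit the charged battery to the banding wheel

ROBOT

A 7-joint arm with a two-finger parallel gripper is mounted at the origin on the work surface. World frame = base frame: x ahead of the robot, y to its left, z up, the work surface at z = 0. Lengths are in m, angles in rad, forces in N, time in s.
With the tool pointing down it reaches from about 0.4 to 0.85 m from the base axis. Payload 10.4 kg.
Tool frame: the origin (TCP) lies midway between the tips of the shut fingers; the grasp point (between the pads) lies 19 mm behind it (manip.grasp_offset is the distance from the TCP to the grasp point, in m); z points along the fingers, y is the line along which they close (so a half turn about z gives the same grasp; the last joint's range is limited). The gripper opens to 85 mm and grips with 20 to 120 N. Pads are 22 mm wide; open, the fingers measure 114 mm over their backs; the gripper's body (76 mm by 85 mm) begins 54 mm behind the grasp point. The pads swing forward as they close: fully open they stand 13 mm farther back than shut.
Start: joints at [-1.219, 0.332, -0.065, 1.46, 0.022, 1.35, -0.088], TCP at [0.229, 0.582, 0.231] pointing down, gripper open.
Joint ranges: [-2.6, 2.6], [-0.5, 2.12], [-1.47, 1.34], [0.16, 2.42], [-1.27, 4.41], [0.06, 2.06], [-2.6, 2.6]. Speed limits (rad/s): [2.22, 2.22, 2.79, 2.79, 3.14, 3.14, 3.14].

INTERFACE

Orientations are given as a unit quaternion [x, y, z, w].
In Python, from workcell import manip gives the robot as it stands.
- The arm moves only by the tool jog_arm, called after ">>>" as name(argument=value, ...) on one line, values as JSON. Schema: {"type":"object","properties":{"deltas":{"type":"array","items":{"type":"array","prefixItems":[{"type":"array","items":{"type":"number"},"minItems":3,"maxItems":3},{"type":"array","items":{"type":"number"},"minItems":3,"maxItems":3},{"type":"number"}],"minItems":3,"maxItems":3},"minItems":1,"maxItems":20},"grip_n":{"type":"number"},"only":{"type":"string"},"quiet":{"type":"boolean"},"lines":{"type":"string"}},"required":["deltas"],"additionalProperties":false}. deltas is a list of rows, 1 to 20 of them, each written [[rx, ry, rz], [dx, dy, dz], opening]: a rotation vector rx, ry, rz in a scale on which 1.0 is pi/2 rad, then dx, dy, dz in fractions of the full range, 1 being 0.8 m, then the opening from 0.0 (shut) to 1.0 (fully open); each row is the pose to reach, as a shift and turn from the pose commanded when the call began, along the tool's axes at that moment; what a row does not reach only later rows make up. A row lasts 1/8 s, in which the tool goes at most 0.0625 m and 0.188 rad, less where a joint would pass 70% of its speed; a pose out of reach is approached as far as the arm can. The fingers move at their own pace and stop on an object; grip_n is the grip in N (left out, the last holds). Time passes only in rows, so rows that do not move let the fingers close. The tool returns the time, the measured TCP pose, the force, the opening and the grip force at its end. only (a regular expression) keeps the lines of the reply that match it, lines (a string "A,B") keeps lines A to B, and quiet returns only ok. Input that does not fit is refused with a message, and nothing moves.
- manip.get_obs(): the state, without advancing time (a new reading comes with each control period).
- manip.camera(name): name is "side" or "top" or "wrist"; returns the picture (420x560x3 uint8, blue, green, red); there is no depth.
- manip.calibration(name): a dict with "fx", "fy", "cx", "cy" (pixels), "k1" (the pictures are not rectified: a ray, as slopes to the right and down, at radius r is drawn at 1 + k1 r^2 times it, then the intrinsics apply), "world_from_camera" (4x4, takes a point from camera to world coordinates); the wrist camera has in their place "tool_from_camera" (4x4, takes a point from camera to tool coordinates, whose origin is the TCP and whose axes are the flange's). Camera axes: x right, y up, looking along -z (the intrinsics and any distortion apply to the point x, -y, -z); pixel columns grow to the right and rows downward; lengths in m; the calibration is good to about 2 mm. A picture is of the moment at which its call begins: read the wrist's pose just before it. calibration takes no time and is no camera call.
- manip.hand_in(): hands the job in; it is judged then, once.
The state is a dict: "clock": time; "joint_pos": joint angles; "joint_velocities": joint speeds; "tau": joint torques, N m; "position": TCP position; "ee_rot": TCP orientation; "ft_force": force on the tool from outside, world axes, zero at the start; "torque": the same for the moment, N m; "grip_width": opening from 0.0 (shut) to 1.0 (fully open); "grasp_force": force on a finger pad.
Only numpy, scipy, OpenCV 4.12 (cv2) and the standard library are available. Lean on these libraries where they do the work, as an engineer would, in place of code of your own. Each camera call takes 0.05 s, during which the arm holds its last target. There are 200 camera calls.

TASK

Fit the charged battery pack, the one with the green lamp, to the banding wheel: set it down at the open end of the wheel's dovetail slideway and slide it fully home, until the orange catch springs back up behind it. Then let go, and leave the flat pack (red lamp) where it stands.

Things in the scene. Friction and masses are not known exactly. Their poses are not given: they have to be found in the camera images.
- charged_pack: Black battery pack, green lamp window (46 x 24 mm) on top: the one to fit. 80 long (own x), 70 tall, 0.3-0.5 kg. Underside: dovetail foot along x, 64 wide, narrowing to 40 at 16 mm height. Above it, 22 to 70 mm up, a straight body 48 wide (y) to grip. Both ends alike: either way round fits. Origin: centre of the underside, z up. Starts upright on the table.
- flat_pack: The same pack (80 x 64 x 70 mm, origin at the centre of its underside) but with a red lamp window: flat, leave it alone.
- wheel: Fixed banding wheel with a terracotta bird, 199 mm high; at its end a dovetail slideway, floor 20 mm above the table from own x = -125 mm (open end) to a stop wall at +41. Rails at x = -30 to +41, 40 mm high, 4 mm clearance beside and above the foot; before them only low guides flaring from 72 to 100 mm apart. Origin: on the table, below the centre of a homed pack; packs slide in along own +x.
- catch (a joint): Orange sprung bar, 44 mm wide, in the slideway floor; upright face at wheel x = -44 mm, ramp towards the open end. 0 m = up (7 mm above the floor), 0.007 = flush. 1.3-2.3 N presses it: a pack set down at wheel x = -75 to -90 lies on it, then slides in; it springs up behind the pack once home (on the floor, x = -4 to +1 mm).

How it is judged:
At the end, for the whole second after the job is handed in: The green-lamp pack lies at rest in the dovetail slideway, its underside on the floor (15 to 26 mm above the table), its centre within -8 to +6 mm along and 10 mm across of the home point, lined up within 10 degrees, and the orange catch is up again behind it (less than 2.5 mm pressed) (x of charged_pack in the frame of wheel between -0.008 and 0.006 m and y of charged_pack in the frame of wheel between -0.01 and 0.01 m and z of charged_pack in the frame of wheel between 0.015 and 0.026 m and angle between the x axis of charged_pack and the x axis of wheel, either way round below 0.17 rad and value of joint catch below 0.0025 m and linear speed of charged_pack below 0.02 m/s); the robot touches nothing.
It fails at once if the flat pack (red lamp) is moved more than 30 mm (distance of flat_pack from where it was at the start of the episode above 0.03 m).
It also fails if it takes over 38 s, if anything falls off the work surface, if the arm or the gripper's body presses on something with over 40 N, if the wrist force passes 120 N, or if a joint passes its speed limit or range.

## Working session

There is one attempt and no reset: what is moved stays moved. The work goes in short steps, Python scripts to look and compute and a tool call to move; the robot and the scene stay as the last step left them, time stands still between calls to the robot, and variables do not carry over. Pictures are saved under pics/ and viewed, at most 10 in all, crops included, and the job is handed in when it is done.

```bash
mkdir -p pics; ls; python3 - <<'E'
from workcell import manip
import cv2
for n in("side","top"):cv2.imwrite(f"pics/{n}0.png",manip.camera(n))
o=manip.get_obs();print({k:o[k] for k in("clock","position","ee_rot","grip_width")},manip.grasp_offset)
for n in("side","top","wrist"):print(manip.calibration(n))
E
```

```text
pics
workcell.py
{'clock': 0.1, 'position': array([0.22868722, 0.58129899, 0.23061112]), 'ee_rot': array([ 1.86310395e-01,  9.82490731e-01, -6.27363679e-04, -8.70740226e-05]), 'grip_width': 1.002191338626187} 0.0187
{'fx': 395.78058721619465, 'fy': 395.78058721619465, 'cx': 276.2192089866006, 'cy': 209.03701912775867, 'k1': -0.11105765421189705, 'world_from_camera': array([[-0.91935718,  0.21841549, -0.3272263 ,  0.3048409 ],
       [-0.3929704 , -0.54973203,  0.73713564,  0.57362658],
       [-0.01888493,  0.8062812 ,  0.59123091,  0.42662257],
       [ 0.        ,  0.        ,  0.        ,  1.        ]])}
{'fx': 393.7449845085271, 'fy': 393.7449845085271, 'cx': 285.78978488471864, 'cy': 203.81374923748248, 'k1': -0.043720196024839134, 'world_from_camera': array([[ 0.00906785,  0.99556749, -0.09361172,  0.47411162],
       [-0.99989264,  0.01010498,  0.01061108,  0.1112566 ],
       [ 0.01150999,  0.09350545,  0.99555223,  0.67744765],
       [ 0.        ,  0.        ,  0.        ,  1.        ]])}
{'fx': 304.5218112591779, 'fy': 304.5218112591779, 'cx': 279.60232441594184, 'cy': 205.70548201311243, 'k1': -0.046996133847696575, 'tool_from_camera': array([[-3.92671437e-04,  9.50989922e-01,  3.09221625e-01,
         8.00648635e-02],
       [ 9.99999923e-01,  3.66730764e-04,  1.42015122e-04,
         3.90392778e-04],
       [ 2.16538667e-05,  3.09221657e-01, -9.50989993e-01,
        -1.41139427e-01],
       [ 0.00000000e+00,  0.00000000e+00,  0.00000000e+00,
         1.00000000e+00]])}
```

View pics/top0.png

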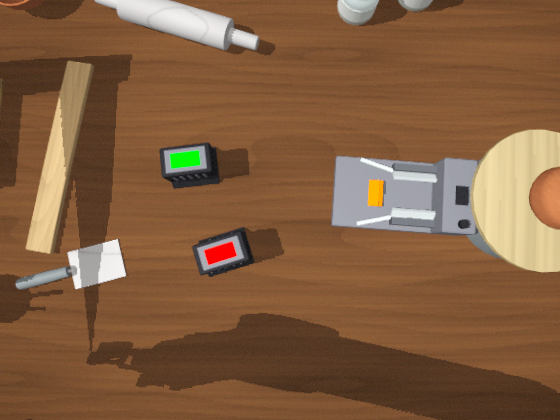

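View pics/side0.png

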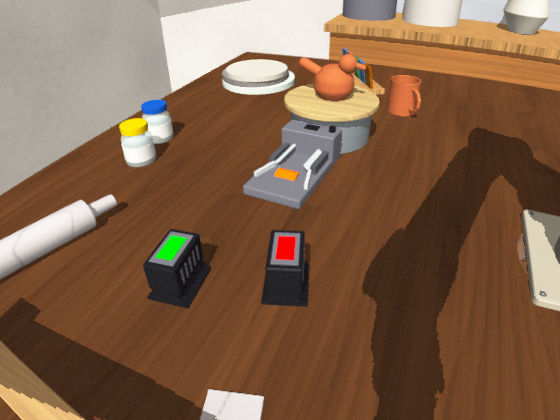

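The top view shows the green lamp at about (185,160), red at (221,253), and the catch at (376,193). The slideway opens to the left, with the wheel on the right. The side view confirms this: green (172,248), red (286,248), catch (287,174).

```bash
cat > h.py <<'E'
import cv2, numpy as np
from workcell import manip
def ray(n,px,T=None):
    c=manip.calibration(n); K=np.array([[c["fx"],0,c["cx"]],[0,c["fy"],c["cy"]],[0,0,1]])
    u=cv2.undistortPoints(np.float64(px).reshape(-1,1,2),K,np.array([c["k1"],0,0,0.]))[:,0]
    T=c["world_from_camera"] if T is None else T@c["tool_from_camera"]
    d=np.c_[u[:,0],-u[:,1],-np.ones(len(u))]@T[:3,:3].T
    return T[:3,3],d/np.linalg.norm(d,axis=1)[:,None]
def atz(n,px,z,T=None):
    o,d=ray(n,px,T); return o+d*((z-o[2])/d[:,2])[:,None]
def tri(*rs):
    A=np.zeros((3,3));b=np.zeros(3)
    for o,d in rs:
        P=np.eye(3)-np.outer(d,d);A+=P;b+=P@o
    p=np.linalg.solve(A,b);return p,[round(1e3*np.linalg.norm((np.eye(3)-np.outer(d,d))@(p-o)),1) for o,d in rs]
def blob(im,col):
    h=cv2.cvtColor(im,cv2.COLOR_BGR2HSV)
    lo,hi={'g':((50,150,120),(70,255,255)),'r':((0,230,150),(4,255,255)),'o':((14,200,150),(22,255,255))}[col]
    m=cv2.inRange(h,lo,hi);n,l,s,c=cv2.connectedComponentsWithStats(m)
    i=1+np.argmax(s[1:,4]);m=np.uint8(l==i)
    k=cv2.findContours(m,cv2.RETR_EXTERNAL,cv2.CHAIN_APPROX_NONE)[0][0]
    return c[i],k[:,0],s[i]
E
python3 - <<'E'
from h import *
t=cv2.imread("pics/top0.png");s=cv2.imread("pics/side0.png")
for c in "gro":
    a,k,st=blob(t,c);b,_,st2=blob(s,c)
    rt=ray("top",[a]);rs=ray("side",[b])
    p,e=tri((rt[0],rt[1][0]),(rs[0],rs[1][0]))
    w=atz("top",k,p[2])[:,:2]
    r=cv2.minAreaRect(np.float32(w*1000))
    print(c,a,b,st[4],st2[4],p.round(4),e,r)
cv2.imwrite("pics/crop.png",cv2.resize(t[130:270,310:510],None,fx=4,fy=4,interpolation=cv2.INTER_CUBIC))
cv2.imwrite("pics/crops.png",cv2.resize(s[110:310,140:350],None,fx=3.5,fy=3,interpolation=cv2.INTER_CUBIC)[:600])
E
```

```text
g [184.53596288 159.08816705] [170.81021898 247.49878345] 431 411 [0.6004 0.2643 0.0704] [np.float64(0.5), np.float64(0.5)] ((600.0161743164062, 263.9073181152344), (23.687808990478516, 45.830528259277344), 7.318365097045898)
r [219.98529412 252.75980392] [285.392      247.74666667] 408 375 [0.4555 0.2051 0.07  ] [np.float64(0.7), np.float64(0.7)] ((454.8004150390625, 204.9252471923828), (21.772890090942383, 43.55801010131836), 18.963876724243164)
o [375.34269663 192.69101124] [286.16571429 173.77142857] 356 175 [ 0.5565 -0.0463  0.0219] [np.float64(0.4), np.float64(0.4)] ((556.2644653320312, -46.647090911865234), (23.853702545166016, 43.02045440673828), 86.34947204589844)
```

View pics/crop.png

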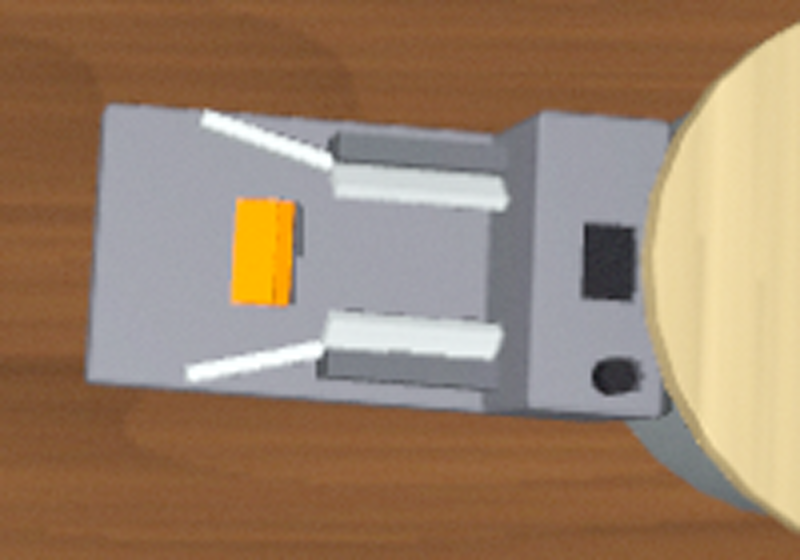

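The crop shows the slideway floor corners at about (106,104) and (87,381). Its long edges run to (500,133) and (485,412), and the rails' inner top edges are also clear.

```bash
python3 - <<'E'
from h import *
f=lambda P:np.array(P)/4.+[310-.375,130-.375]
P=atz("top",f([(106,104),(500,133),(87,381),(485,412)]),.02)[:,:2]
R=atz("top",f([(335,197),(500,209),(330,311),(502,324)]),.04)[:,:2]
d=[P[1]-P[0],P[3]-P[2],R[1]-R[0],R[3]-R[2]]
d.append(np.array([[0,1],[-1,0]])@(P[0]-P[2])*1.0)
print([np.degrees(np.arctan2(v[1],v[0])).round(2) for v in d],np.linalg.norm(P[0]-P[2]))
print(P,R)
th=np.arctan2(*np.mean([v/np.linalg.norm(v) for v in d],0)[::-1]);print("yaw",np.degrees(th))
u=np.array([np.cos(th),np.sin(th)]);n=np.array([-u[1],u[0]])
mid=(P[0]+P[2])/2;O=mid+.125*u
print("O from end",O,"catch in wheel",(np.array([.5565,-.0463])-O)@u,(np.array([.5565,-.0463])-O)@n,"rails",(R-O)@u,(R-O)@n,"edges n",(P-O)@n)
# same using side camera for catch check
E
```

```text
[np.float64(-93.45), np.float64(-93.96), np.float64(-93.44), np.float64(-93.74), np.float64(-94.06)] 0.11811948673478025
[[ 0.61915624  0.01934434]
 [ 0.60895619 -0.15008169]
 [ 0.50133258  0.02769887]
 [ 0.4897006  -0.14041952]] [[ 0.57709915 -0.07234525]
 [ 0.57296438 -0.14119502]
 [ 0.52996709 -0.06946606]
 [ 0.52531125 -0.14072826]]
yaw -93.72677708136055
O from end [ 0.55211957 -0.10121406] catch in wheel -0.05508266223571633 0.0008018236765296514 rails [-0.03043141  0.03854153 -0.03024099  0.04117315] [ 0.02305032  0.02339944 -0.02416921 -0.02418326] edges n [ 0.05905877  0.05989276 -0.05905877 -0.05973867]
```

View pics/crops.png

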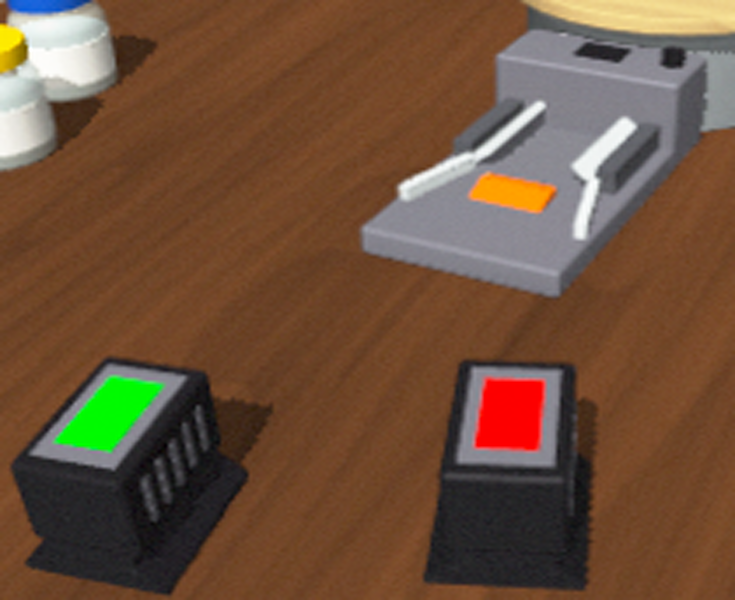

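Wheel origin is about (0.552,-0.101) with yaw -93.7°. The rail positions and widths agree with the text. Next I'll hover over the green pack.

```bash
cat >> h.py <<'E'
from scipy.spatial.transform import Rotation as R_
def pose(o=None):
    o=o or manip.get_obs();T=np.eye(4);T[:3,:3]=R_.from_quat(o["ee_rot"]).as_matrix();T[:3,3]=o["position"];return T
def rel(x,y,z,ydeg):
    "shift/turn in tool axes to TCP x,y,z, pointing down, tool y at heading ydeg"
    T=pose();a=np.radians(ydeg);Y=np.array([np.cos(a),np.sin(a),0]);Z=np.array([0,0,-1.]);G=np.c_[np.cross(Y,Z),Y,Z]
    print("rel",R_.from_matrix(T[:3,:3].T@G).as_rotvec().round(3),(T[:3,:3].T@(np.array([x,y,z])-T[:3,3])).round(4))
E
python3 -c "
from h import *
rel(.600,.264,.16,7.3)"
```

```text
rel [-1.000e-03  1.000e-03  1.069e+00] [-0.4617 -0.1592  0.0708]
```

Careful with the scale: shifts go in shares of 0.8 m and turns go in shares of pi/2 rad. That gives: -0.462 m / 0.8 = -0.5775, -0.159 m / 0.8 = -0.1988, 1.069 rad / 1.5708 = 0.6805.

>>> jog_arm(deltas=[[[0, 0, 0.6805], [-0.5775, -0.1988, 0], 1], [[0, 0, 0.6805], [-0.5775, -0.1988, 0], 1], [[0, 0, 0.6805], [-0.5775, -0.1988, 0], 1], [[0, 0, 0.6805], [-0.5775, -0.1988, 0], 1], [[0, 0, 0.6805], [-0.5775, -0.1988, 0], 1], [[0, 0, 0.6805], [-0.5775, -0.1988, 0], 1], [[0, 0, 0.6805], [-0.5775, -0.1988, 0], 1], [[0, 0, 0.6805], [-0.5775, -0.1988, 0], 1], [[0, 0, 0.6805], [-0.5775, -0.1988, 0.0888], 1], [[0, 0, 0.6805], [-0.5775, -0.1988, 0.0888], 1], [[0, 0, 0.6805], [-0.5775, -0.1988, 0.0888], 1], [[0, 0, 0.6805], [-0.5775, -0.1988, 0.0888], 1]], grip_n=60)

```text
clock: 1.6
position: [0.6011, 0.2658, 0.1628]
ee_rot: [0.66, 0.751, 0.002, 0.0]
ft_force: [-0.1, -0.4, -0.0]
grip_width: 0.998
grasp_force: 0.0
```

```bash
python3 - <<'E'
from h import *
T=pose();im=manip.camera("wrist");cv2.imwrite("pics/w1.png",im)
a,k,s=blob(im,'g');w=atz("wrist",k,.07,T)[:,:2]
print(s,atz("wrist",[a],.07,T),cv2.minAreaRect(np.float32(w*1000)))
rel(.600,.264,.031,7.3)
E
```

```text
[ 263  185   30   54 1598] [[0.59944671 0.264863   0.07      ]] ((599.3366088867188, 263.9912414550781), (23.745452880859375, 45.931671142578125), 8.049400329589844)
rel [ 0.003 -0.001  0.001] [-0.0017 -0.0018  0.1317]
```

View pics/w1.png

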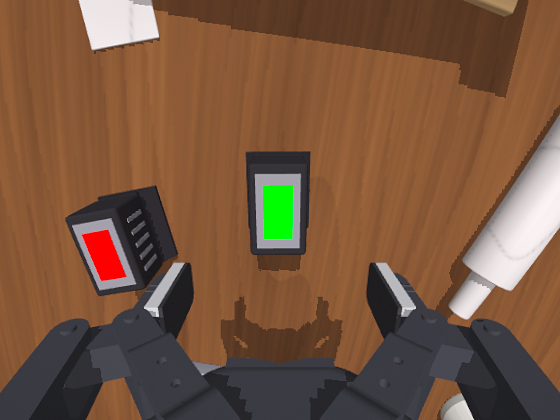

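The green lamp sits at (278,212), midway between the fingers; the red pack is well to the left at (104,255). Wrist and fixed cameras agree to within 1 mm, so I'll descend and grip.

Scaled: 0.13 m / 0.8 = 0.1625, -0.001 m / 0.8 = -0.0013.

>>> jog_arm(deltas=[[[0, 0, 0], [-0.0013, -0.0013, 0.0625], 1], [[0, 0, 0], [-0.0013, -0.0013, 0.125], 1], [[0, 0, 0], [-0.0013, -0.0013, 0.1625], 1], [[0, 0, 0], [-0.0013, -0.0013, 0.1625], 1], [[0, 0, 0], [-0.0013, -0.0013, 0.1625], 1], [[0, 0, 0], [-0.0013, -0.0013, 0.1625], 0.3], [[0, 0, 0], [-0.0013, -0.0013, 0.1625], 0.3], [[0, 0, 0], [-0.0013, -0.0013, 0.1625], 0.3], [[0, 0, 0], [-0.0013, -0.0013, 0.1625], 0.3], [[0, 0, 0], [-0.0013, -0.0013, 0.1625], 0.3], [[0, 0, 0], [-0.0013, -0.0013, 0.1625], 0.3], [[0, 0, 0], [-0.0013, -0.0013, 0.1625], 0.3]], grip_n=60)

```text
clock: 3.15
position: [0.6003, 0.2638, 0.0316]
ee_rot: [0.661, 0.751, 0.001, 0.0]
ft_force: [-1.7, 0.1, 6.3]
grip_width: 0.555
grasp_force: 63.5
```

Scaled: -0.07 m / 0.8 = -0.0875, -0.04 m / 0.8 = -0.05.

>>> jog_arm(deltas=[[[0, 0, 0], [0, 0, -0.05], 0.3], [[0, 0, 0], [0, 0, -0.0875], 0.3], [[0, 0, 0], [0, 0, -0.0875], 0.3], [[0, 0, 0], [0, 0, -0.0875], 0.3]])

```text
clock: 3.65
position: [0.5987, 0.2631, 0.0988]
ee_rot: [0.661, 0.751, -0.001, -0.0]
ft_force: [0.7, -0.6, -3.6]
grip_width: 0.554
grasp_force: 63.6
```

```bash
python3 -c "
from h import *
rel(.5573,-.0192,.1,-3.7)"
```

```text
rel [-0.002  0.001  0.192] [-0.2748 -0.0769 -0.0009]
```

Scaled: -0.275 m / 0.8 = -0.3438, -0.25 m / 0.8 = -0.3125, 0.192 rad / 1.5708 = 0.1222.

>>> jog_arm(deltas=[[[0, 0, 0.0382], [-0.0625, -0.0175, 0], 0.3], [[0, 0, 0.0764], [-0.125, -0.035, 0], 0.3], [[0, 0, 0.1222], [-0.1875, -0.0525, 0], 0.3], [[0, 0, 0.1222], [-0.25, -0.07, 0], 0.3], [[0, 0, 0.1222], [-0.3125, -0.0875, 0], 0.3], [[0, 0, 0.1222], [-0.3438, -0.0963, 0], 0.3], [[0, 0, 0.1222], [-0.3438, -0.0963, 0], 0.3], [[0, 0, 0.1222], [-0.3438, -0.0963, 0], 0.3], [[0, 0, 0.1222], [-0.3438, -0.0963, 0], 0.3]])

```text
clock: 4.78
position: [0.5579, -0.0177, 0.0997]
ee_rot: [0.729, 0.684, -0.0, -0.0]
ft_force: [-0.3, 0.4, -3.6]
grip_width: 0.551
grasp_force: 63.7
```

```bash
python3 - <<'E'
from h import *
T=pose();print(manip.get_obs()["position"])
rel(.5573,-.0192,.052,-3.7)
for n in("top","side"):
    im=manip.camera(n);cv2.imwrite(f"pics/{n}2.png",im)
t=cv2.imread("pics/top2.png")[130:270,250:450];s=cv2.imread("pics/side2.png")[90:230,190:390]
cv2.imwrite("pics/c2.png",cv2.resize(np.hstack([t,s]),None,fx=2,fy=2))
E
```

```text
[ 0.55794775 -0.01773815  0.09967813]
rel [-0.001 -0.     0.002] [-0.0015 -0.0005  0.0477]
```

View pics/c2.png

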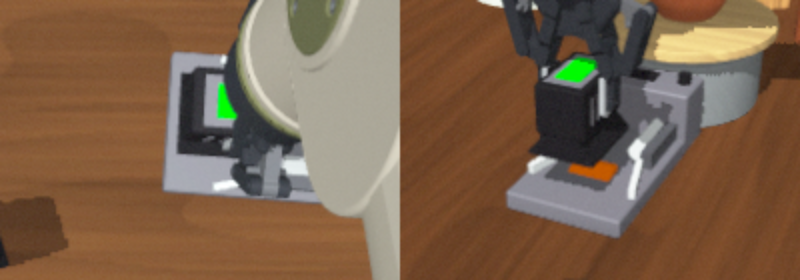

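The pack hangs level and in line above the open end, with the catch visible under its front edge. I'll lower it now.

Scaled: 0.045 m / 0.8 = 0.0563, 0.042 m / 0.8 = 0.0525.

>>> jog_arm(deltas=[[[0, 0, 0], [-0.0019, 0, 0.025], 0.3], [[0, 0, 0], [-0.0019, 0, 0.0438], 0.3], [[0, 0, 0], [-0.0019, 0, 0.0525], 0.3], [[0, 0, 0], [-0.0019, 0, 0.0563], 0.3], [[0, 0, 0], [-0.0019, 0, 0.0563], 0.3], [[0, 0, 0], [-0.0019, 0, 0.0563], 0.3]])

```text
clock: 5.62
position: [0.5583, -0.0206, 0.0558]
ee_rot: [0.73, 0.684, 0.0, 0.0]
ft_force: [-0.9, -0.3, -1.6]
grip_width: 0.552
grasp_force: 63.6
```

Scaled: 0.003 m / 0.8 = 0.0038, 0.002 m / 0.8 = 0.0025.

>>> jog_arm(deltas=[[[0, 0, 0], [0, 0, 0.0025], 0.3], [[0, 0, 0], [0, 0, 0.0038], 0.3], [[0, 0, 0], [0, 0, 0.0038], 0.3], [[0, 0, 0], [0, 0, 0.0038], 0.3]])

```text
clock: 6.12
position: [0.5583, -0.0206, 0.0525]
ee_rot: [0.73, 0.684, 0.0, 0.0]
ft_force: [1.2, -0.8, -2.2]
grip_width: 0.555
grasp_force: 63.6
```

```bash
python3 -c "
from h import *
O=np.array([.552,-.1012]);u=np.array([-.0645,-.998]);print((manip.get_obs()['position'][:2]-O)@u)
rel(.552,-.1012,.0516,-3.7)"
```

```text
-0.08085250813596614
rel [ 0.001 -0.    -0.   ] [-0.0808 -0.0011  0.0009]
```

Scaled: -0.05 m / 0.8 = -0.0625, -0.001 m / 0.8 = -0.0013.

>>> jog_arm(deltas=[[[0, 0, 0], [-0.0125, -0.0013, 0], 0.3], [[0, 0, 0], [-0.025, -0.0013, 0], 0.3], [[0, 0, 0], [-0.0375, -0.0013, 0], 0.3], [[0, 0, 0], [-0.05, -0.0013, 0], 0.3], [[0, 0, 0], [-0.0625, -0.0013, 0], 0.3], [[0, 0, 0], [-0.0625, -0.0013, 0], 0.3], [[0, 0, 0], [-0.0625, -0.0013, 0], 0.3]])

```text
clock: 7.0
position: [0.5538, -0.0705, 0.0523]
ee_rot: [0.73, 0.684, -0.0, 0.0]
ft_force: [-0.3, -1.1, -2.3]
grip_width: 0.553
grasp_force: 63.6
```

Almost no resistance so far. I'll slide on towards the stop.

Scaled: -0.03 m / 0.8 = -0.0375, -0.028 m / 0.8 = -0.035.

>>> jog_arm(deltas=[[[0, 0, 0], [-0.0125, 0, 0], 0.3], [[0, 0, 0], [-0.0225, 0, 0], 0.3], [[0, 0, 0], [-0.03, 0, 0], 0.3], [[0, 0, 0], [-0.035, 0, 0], 0.3], [[0, 0, 0], [-0.0375, 0, 0], 0.3], [[0, 0, 0], [-0.0375, 0, 0], 0.3]])

```text
clock: 7.75
position: [0.5516, -0.1005, 0.0521]
ee_rot: [0.73, 0.684, -0.0, -0.0]
ft_force: [0.5, 0.2, -3.7]
grip_width: 0.554
grasp_force: 63.7
```

The full pack weight is back on the wrist (-3.7 N), so the catch no longer supports it. That puts the pack home at about x=-1.5 mm. I'll release, retreat upwards and look.

Scaled: 0.2 m / 0.8 = 0.25, 0.18 m / 0.8 = 0.225.

>>> jog_arm(deltas=[[[0, 0, 0], [0, 0, 0], 0.7], [[0, 0, 0], [0, 0, 0], 1], [[0, 0, 0], [0, 0, 0], 1], [[0, 0, 0], [0, 0, 0], 1], [[0, 0, 0], [0, 0, -0.0375], 1], [[0, 0, 0], [0, 0, -0.1], 1], [[0, 0, 0], [0, 0, -0.1625], 1], [[0, 0, 0], [0.075, 0, -0.2], 1], [[0, 0, 0], [0.15, 0, -0.2], 1], [[0, 0, 0], [0.225, 0, -0.2], 1], [[0, 0, 0], [0.25, 0, -0.2], 1], [[0, 0, 0], [0.25, 0, -0.2], 1], [[0, 0, 0], [0.25, 0, -0.2], 1]])

```text
clock: 9.38
position: [0.565, 0.0968, 0.2123]
ee_rot: [0.731, 0.683, -0.0, 0.0]
ft_force: [0.7, -0.0, -0.5]
grip_width: 1.004
grasp_force: 0.0Traceback (most recent call last):
```

```bash
python3 - <<'E'
from h import *
I={n:manip.camera(n) for n in("top","side")}
q={n:blob(I[n],'g')[0] for n in I}
try:
    r=[(lambda t:(t[0],t[1][0]))(ray(n,[q[n]])) for n in q];p,e=tri(*r);print(p,e)
    O=np.array([.552,-.1012]);u=np.array([-.0645,-.998]);print((p[:2]-O)@u,(p[:2]-O)@[-u[1],u[0]])
except Exception as x:print(x)
cv2.imwrite("pics/c3.png",cv2.resize(np.hstack([I["top"][130:270,310:510],I["side"][90:230,210:410]]),None,fx=2,fy=2))
E
```

```text
  File "<stdin>", line 3, in <module>
  File "h.py", line 20, in blob
    i=1+np.argmax(s[1:,4]);m=np.uint8(l==i)
        ~~~~~~~~~^^^^^^^^^
    return _wrapfunc(a, 'argmax', axis=axis, out=out, **kwds)
    return bound(*args, **kwds)
ValueError: attempt to get argmax of an empty sequence
```

The arm blocks one of the views, so I'll back off further.

Scaled: 0.35 m / 0.8 = 0.4375, 0.3 m / 0.8 = 0.375.

>>> jog_arm(deltas=[[[0, 0, 0], [0.075, 0, -0.05], 1], [[0, 0, 0], [0.15, 0, -0.05], 1], [[0, 0, 0], [0.225, 0, -0.05], 1], [[0, 0, 0], [0.3, 0, -0.05], 1], [[0, 0, 0], [0.375, 0, -0.05], 1], [[0, 0, 0], [0.4375, 0, -0.05], 1], [[0, 0, 0], [0.4375, 0, -0.05], 1], [[0, 0, 0], [0.4375, 0, -0.05], 1], [[0, 0, 0], [0.4375, 0, -0.05], 1]])

```text
clock: 10.6
position: [0.5887, 0.4464, 0.253]
ee_rot: [0.731, 0.683, 0.0, 0.0]
ft_force: [-0.1, -0.3, 0.5]
grip_width: 0.999
grasp_force: 0.0
```

```bash
python3 - <<'E'
from h import *
I={n:manip.camera(n) for n in("top","side")}
cv2.imwrite("pics/c3.png",cv2.resize(np.hstack([I["top"][130:270,310:510],I["side"][90:230,210:410]]),None,fx=2,fy=2))
O=np.array([.552,-.1012]);u=np.array([-.0645,-.998]);n_=np.array([-u[1],u[0]])
r=[]
for n in I:
    try:
        a,k,s=blob(I[n],'g');t=ray(n,[a]);r.append((t[0],t[1][0]))
        w=atz(n,k,.09)[:,:2]-O;p=atz(n,[a],.09)[0,:2]-O
        print(n,s,p@u,p@n_,cv2.minAreaRect(np.float32(np.c_[w@u,w@n_]*1000)))
    except ValueError:print(n,"hidden")
if len(r)==2:print(tri(*r))
E
```

```text
top [407 182  30  18 469] -0.0002760798238265224 -0.0005124297799036459 ((-0.2979583740234375, -0.5317106246948242), (24.089027404785156, 45.48954772949219), 89.658203125)
side [289 126  20  12 135] -0.0008175674762202949 0.0006797581071405845 ((-0.2475872039794922, 1.0289268493652344), (47.940608978271484, 23.949615478515625), 0.4889007806777954)
(array([ 0.55212136, -0.10066686,  0.08999454]), [np.float64(0.7), np.float64(0.7)])
```

View pics/c3.png

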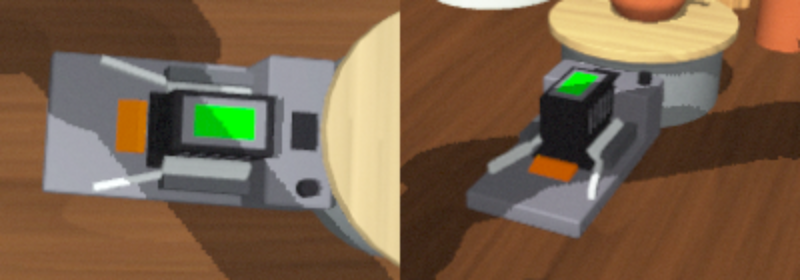

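The pack sits between the rails with its lamp at z=0.090, so its underside is at 20 mm. It is within 1 mm of home and lined up, and the whole catch shows clear behind its foot. The robot is clear, so I'm handing in.

```bash
python3 -c "
from workcell import manip
print(manip.hand_in())"
```

```text
the job is handed in; nothing more can be done
None
```

The charged (green-lamp) pack is fitted in the slideway within about 1 mm of home, the catch lies clear behind it and by the wrist force has sprung back up, the flat pack was not touched, and the job was handed in at about 11 s (no verdict was returned).

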